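# Brush out the sample block and hold it in the reader's corner

### The arm

A 6-joint arm with a two-finger parallel gripper is mounted at the origin on the work surface. World frame = base frame: x ahead of the robot, y to its left, z up, the work surface at z = 0. Lengths are in m, angles in rad, forces in N, time in s.
With the tool pointing down it reaches from about 0.275 to 0.725 m from the base axis. Payload 5.6 kg.
Tool frame: the origin (TCP) lies midway between the tips of the shut fingers; the grasp point (between the pads) lies 19 mm behind it (manip.tcp_to_grasp is the distance from the TCP to the grasp point, in m); z points along the fingers, y is the line along which they close (so a half turn about z gives the same grasp; the last joint's range is limited). The gripper opens to 85 mm and grips with 20 to 120 N. Pads are 22 mm wide; open, the fingers measure 114 mm over their backs; the gripper's body (76 mm by 85 mm) begins 54 mm behind the grasp point. The pads swing forward as they close: fully open they stand 13 mm farther back than shut.
Start: joints at [-0.927, 0.255, 0.108, 0, -1.424, -0.285], TCP at [0.193, -0.515, 0.231] pointing down, gripper open.
Joint ranges: [-2.95, 2.95], [-1.21, 1.97], [-1.09, 1.5], [-2.87, 1.71], [-2.94, -0.07], [-3.05, 3.05]. Speed limits (rad/s): [2.57, 2.57, 3.14, 3.14, 3.14, 3.14].

### API

Orientations are given as a 3x3 rotation matrix whose columns are the frame's x, y, z axes.
In Python, from plant import manip gives the robot as it stands.
- The arm moves only by the shell command python3 -m jog 'ROWS' [OPENING]. ROWS is JSON, a list of rows, each a list of 2 entries, a list of its own where there are three numbers: the shift along the tool's x, y, z normalised to -1 to 1, where 1 is 0.4 m, then the turn about the tool's z normalised to -1 to 1, where 1 is 120 degrees. A call has 1 to 12 rows; each row shifts and turns the commanded pose from where the row before left it, along the tool's axes as they then stand; what a row does not reach is not made up. A row lasts 1/10 s, in which the tool goes at most 50 mm and 8.59 degrees, less where a joint would pass 70% of its speed; a pose out of reach is approached as far as the arm can. A call with a number of a shift or a turn outside -1 to 1 is refused whole. A call with a gripper value outside its range is refused whole. OPENING is the opening, from 0 (shut) to 1 (fully open), set as the call begins (- or left out, the last holds). The fingers move at their own pace and stop on an object; the grip force is fixed at half the most. Time passes only in rows, so rows that do not move let the fingers close. It gives the time, the measured TCP pose, the force, the opening and the grip force at its end, in the units of the state.
- manip.observe(): the state, without advancing time (a new reading comes with each control period).
- manip.grab_frame(name): name is "scene" or "top" or "wrist"; returns a dict with "frame" (400x640x3 uint8, red, green, blue), "depth" (400x640 float32, m along the optical axis (not along the pixel's ray), 0 where there is no reading), "fx", "fy", "cx", "cy" (pixels), "origin" and "orientation" of the camera in the world. Camera axes: x right, y down, z forward; pixel columns grow to the right and rows downward; lengths in m; the calibration is good to about 2 mm. The wrist camera is an equidistant fisheye: a pixel r from the principal point sees the ray r / f radians off the axis. A picture is of the moment at which its call begins.
- manip.finish_job(): hands the job in; it is judged then, once.
The state is a dict: "time": time; "joint_pos": joint angles; "qd": joint speeds; "joint_efforts": joint torques, N m; "position": TCP position; "orientation": TCP orientation; "force": force on the tool from outside, world axes, zero at the start; "torque": the same for the moment, N m; "finger_gap": opening from 0.0 (shut) to 1.0 (fully open); "grasp_force": force on a finger pad.
Only numpy, scipy, OpenCV 4.12 (cv2) and the standard library are available. Lean on these libraries where they do the work, as an engineer would, in place of code of your own. Each camera call takes 0.05 s, during which the arm holds its last target. There are 200 camera calls.

### The job

Take the brush from its white holder, clean the well of the blue sample block with it by running the brush down to the bottom of the well and up again to its mouth twice, and stand the brush back in the holder. Then bring the block into the corner of the grey reader plate, flat on the plate and flush against both red stops, and finish while still holding it pressed firmly against the two of them at once: do not let go. Leave the vial, the jar and the beaker alone, and do not tip the block over.

Things in the scene. Friction and masses are not known exactly. Their poses are not given: they have to be found in the camera images.
- stage: Light-grey base plate of a sample reader, 220 x 200 x 12 mm (x, y, z), fixed to the bench, its upper face 12 mm above the bench. Origin: centre of its underside; z up. Its +x side (away from the robot) carries the far stop, its +y side (left seen from the robot) the left stop. A grey pod, 30 mm high, stands on the bench along its far edge. Plate and stops are slick (friction about 0.2).
- stop_far: Red rigid stop bar, 12 x 50 x 18 mm (x, y, z), fixed on top of the plate; its inner (-x) face is a flat datum at stage x = +70 mm, spanning stage y from +3 to +53 mm. Origin: centre of its underside, on the plate; axes parallel to the stage's.
- stop_left: Red rigid stop bar, 50 x 12 x 18 mm (x, y, z), fixed on top of the plate; its inner (-y) face is a flat datum at stage y = +65 mm, spanning stage x from +8 to +58 mm. Origin: centre of its underside, on the plate; axes parallel to the stage's.
- seat (a point): Point on the plate's upper face, at stage (38, 33, 12) mm: where the centre of the block's underside lies when the block touches both stops. Axes parallel to the stage's.
- block: Blue plastic block, 64 x 64 x 60 mm high, 0.2 to 0.4 kg, loose on the plate, 4 to 9 cm from each stop, turned up to 23 degrees from the stage axes; four like sides. Round well of 40 mm diameter in its top, 50 mm deep (floor 10 mm above the underside). Origin: centre of its underside; z up, x and y square to its sides. It is 42 mm taller than the stops: grip it across two sides above them.
- holder: White weighted brush holder, 64 x 64 x 70 mm high, fixed to the bench, with a round hole of 40 mm diameter in the middle of its top, 60 mm deep (hole floor 10 mm above the bench). Origin: centre of its underside.
- brush: Stiff bottle brush, 190 mm long, about 50 g, at the start standing upright in the holder, bristles down. Origin: centre of the lower end of the bristle head; z runs along the brush to the handle. Rigid bristle head of 28 mm diameter from 0 to 62 mm, steel stem of 6 mm diameter to 120 mm, yellow round handle of 18 mm diameter from 120 to 190 mm.
- vial: Bystander: amber vial with black cap, 28 mm diameter, 62 mm high, loose on the bench. Origin: centre of its underside.
- jar: Bystander: glass jar with red cap, 56 mm diameter, 85 mm high, loose on the bench. Origin: centre of its underside.
- beaker: Bystander: greenish glass beaker, 64 mm diameter, 75 mm high, loose on the bench. Origin: centre of its underside.

How it is judged:
By the outcome, as a careful person would: the job done as asked, in the order asked, and still so for the second after the job is handed in, while the arm keeps its last pose, push and grip.
It also fails if it takes over 72 s, if anything falls off the work surface, if the arm or the gripper's body presses on something with over 40 N, if the wrist force passes 120 N, or if a joint passes its speed limit or range.

## Working session

There is one attempt and no reset: what is moved stays moved. The work goes in short steps, Python scripts to look and compute and a shell command to move; the robot and the scene stay as the last step left them, time stands still between calls to the robot, and variables do not carry over. Pictures are saved under pics/ and viewed, at most 10 in all, crops included, and the job is handed in when it is done.

```bash
ls; mkdir -p pics
python3 - <<'E'
from plant import manip
import cv2,numpy as np
s=manip.observe();print(s['time'],s['position'],s['orientation'],s['finger_gap'],manip.tcp_to_grasp)
for n in("top","scene"):
    f=manip.grab_frame(n);np.savez(f'{n}0.npz',**f)
    cv2.imwrite(f'pics/{n}0.png',f['frame'][...,::-1]);print(n,f['origin'],f['orientation'],f['fx'],f['cx'],f['cy'])
E
```

```text
pics
0.0 [ 0.19299193 -0.51450218  0.23040268] [[-9.36355877e-01 -3.51051530e-01 -7.03846070e-04]
 [-3.51052232e-01  9.36354293e-01  1.72288071e-03]
 [ 5.42293801e-05  1.86031621e-03 -9.99998268e-01]] 0.9978682108911884 0.0187
top [0.4652226  0.06730643 1.16104981] [[ 0.02144173 -0.99590848  0.08778701]
 [-0.99937025 -0.02383351 -0.02628821]
 [ 0.02827293 -0.08716806 -0.99579233]] 469.9031603843854 318.4760597075038 207.75503848745143
scene [ 1.21071182 -0.2392504   0.52159159] [[ 0.40767605  0.51829134 -0.75178077]
 [ 0.91295412 -0.21535062  0.34661058]
 [ 0.01774881 -0.82764618 -0.5609695 ]] 425.74487135681176 310.61192689308297 198.81635207410753
```

View pics/top0.png

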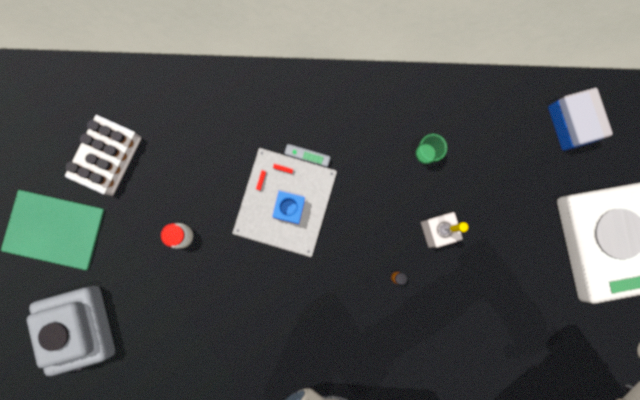

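View pics/scene0.png

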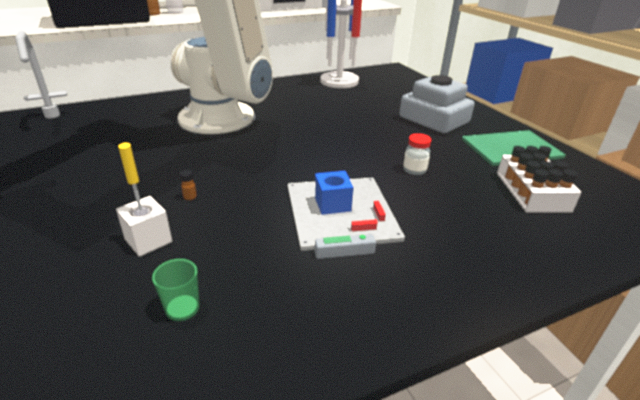

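The top view shows the plate around (285,200), with the stops at (284,168) and (262,180). The block is at (288,207), the holder at (442,231) with the brush handle tip at (463,227), the beaker at (432,148), the vial at (399,278) and the jar at (177,236). Next I measure them.

```bash
cat > h.py <<'E'
import numpy as np,cv2
from plant import manip
def cloud(f):
    v,u=np.mgrid[:400,:640];d=f['depth']
    p=np.stack([(u-f['cx'])/f['fx']*d,(v-f['cy'])/f['fy']*d,d],-1)
    return p@np.array(f['orientation']).T+f['origin']
def ray(f,u,v,z):
    r=np.array(f['orientation'])@[(u-f['cx'])/f['fx'],(v-f['cy'])/f['fy'],1.]
    return f['origin']+r*(z-f['origin'][2])/r[2]
def hsv(f): return cv2.cvtColor(f['frame'],cv2.COLOR_RGB2HSV)
def mask(f,lo,hi): return cv2.inRange(hsv(f),np.array(lo),np.array(hi))>0
BL=([100,120,50],[130,255,255]);YE=([22,150,90],[34,255,255]);RE=([0,150,80],[8,255,255])
def rect(P): # min area rect of xy in mm
    return cv2.minAreaRect((P[:,:2]*1000).astype(np.float32))
def blockrect(f,z=.072):
    """top face of block: rays of blue top-face pixels (depth near z) on plane z"""
    C=cloud(f);m=mask(f,*BL)&(abs(C[...,2]-z)<.012)
    v,u=np.nonzero(m);return rect(np.array([ray(f,a,b,z) for a,b in zip(u,v)])),m.sum()
E
python3 - <<'E'
from h import *
F={n:dict(np.load(n+'0.npz')) for n in('top','scene')}
v,u=np.mgrid[:400,:640]
f=F['top'];C=cloud(f);H=hsv(f)
roi=(u>215)&(u<350)&(v>135)&(v<270)
pl=roi&(H[...,1]<60)&(H[...,2]>110)&(C[...,2]<.022)
cs,_=cv2.findContours(pl.astype(np.uint8),0,1);c=max(cs,key=cv2.contourArea)
P=np.array([ray(f,a,b,.012) for a,b in c[:,0]]);print('plate',rect(P),np.median(C[pl][:,2]))
m=mask(f,*RE)&roi;n,l,st,ce=cv2.connectedComponentsWithStats(m.astype(np.uint8))
for i in range(1,n):
    if st[i,4]>15:
        vv,uu=np.nonzero(l==i);print('red',st[i],rect(np.array([ray(f,a,b,.03) for a,b in zip(uu,vv)])),np.median(C[l==i][:,2]))
print('block top',blockrect(f))
for n in F:
    g=F[n];C2=cloud(g);m=mask(g,*BL)&(abs(C2[...,0]-.5)<.2)&(abs(C2[...,1])<.3);print(n,'blue z',np.percentile(C2[m][:,2],[5,50,80,95]))
h=(u>415)&(u<475)&(v>205)&(v<255)&(H[...,1]<60)&(H[...,2]>110)&(abs(C[...,2]-.07)<.01)
vv,uu=np.nonzero(h);print('holder',rect(np.array([ray(f,a,b,.07) for a,b in zip(uu,vv)])),h.sum())
# axis of handle: plane from each view (camera centre + image line), intersect
N=[]
for n in F:
    g=F[n];m=mask(g,*YE);k,l,st,ce=cv2.connectedComponentsWithStats(m.astype(np.uint8))
    i=1+np.argmax(st[1:,4]);vv,uu=np.nonzero(l==i);print(n,st[i],ce[i]);pts=np.c_[uu,vv].astype(np.float32)
    mu,e=cv2.PCACompute(pts,None);c0=mu[0];d=e[0]
    r=[np.array(g['orientation'])@[(p[0]-g['cx'])/g['fx'],(p[1]-g['cy'])/g['fy'],1] for p in(c0,c0+20*d)]
    nn=np.cross(*r);nn/=np.linalg.norm(nn);N.append((nn,g['origin'],r[0]/np.linalg.norm(r[0])))
    print('depth z range',np.percentile(cloud(g)[l==i],[5,50,95],axis=0))
ax=np.cross(N[0][0],N[1][0]);ax/=ax[2]
for z in(.02,.15,.165,.18,.2):
    A=np.array([N[0][0],N[1][0],[0,0,1]]);b=[N[0][0]@N[0][1],N[1][0]@N[1][1],z];print('axis',z,np.linalg.solve(A,b))
g=F['scene'];c=N[1];A=np.c_[N[0][2],-N[1][2]];t=np.linalg.lstsq(A,N[1][1]-N[0][1],rcond=None)[0];print('centroid tri',N[0][1]+t[0]*N[0][2],N[1][1]+t[1]*N[1][2])
E
```

```text
plate ((580.8580932617188, 120.00267028808594), (203.7485809326172, 226.1417236328125), 74.78848266601562) 0.011571963281957642
red [274 165  19   8  74] ((658.5174560546875, 126.08267974853516), (46.06399917602539, 9.436135292053223), 75.37348175048828) 0.02959670444124074
red [257 171   8  19  78] ((628.9415893554688, 178.84689331054688), (9.954970359802246, 45.509132385253906), 74.92457580566406) 0.029465348608476383
block top (((561.5914306640625, 108.22500610351562), (61.89216232299805, 61.55018997192383), 77.72181701660156), np.int64(486))
top blue z [0.0200833  0.07017529 0.07258981 0.07495993]
scene blue z [0.01748396 0.05739098 0.07164045 0.07285224]
holder ((518.1697998046875, -256.6927490234375), (63.981292724609375, 66.91650390625), 17.667240142822266) 609
top [450 221  19  12 140] [460.66428571 226.9       ]
depth z range [[ 0.51133305 -0.33460732 -0.00125666]
 [ 0.51834022 -0.25503346  0.18758343]
 [ 0.54051144 -0.24932687  0.20202637]]
scene [118 142  22  43 527] [128.25616698 162.16508539]
depth z range [[ 0.12769922 -0.27207014 -0.00066534]
 [ 0.52475598 -0.25772889  0.16414789]
 [ 0.52786074 -0.25006128  0.19948092]]
axis 0.02 [ 0.51876932 -0.25681729  0.02      ]
axis 0.15 [ 0.51830426 -0.25760931  0.15      ]
axis 0.165 [ 0.5182506 -0.2577007  0.165    ]
axis 0.18 [ 0.51819694 -0.25779209  0.18      ]
axis 0.2 [ 0.51812539 -0.25791394  0.2       ]
centroid tri [ 0.5189746  -0.26267546  0.16929121] [ 0.51967409 -0.25767434  0.16766512]
```

```bash
python3 -m jog '[[[-0.082,0.026,0],0],[[-0.082,0.026,0],0],[[-0.082,0.026,0],0],[[-0.082,0.026,0],0],[[-0.082,0.026,0],0],[[-0.082,0.026,0],0],[[-0.082,0.026,0],0],[[-0.082,0.026,0],0],[[-0.082,0.026,0],0],[[-0.082,0.026,0],0],[[-0.082,0.027,0],0],[[-0.082,0.027,0],0]]' 1
python3 -m jog '[[[0,0,0],0.05],[[0,0,0],0.05],[[0,0,0],0.05],[[0,0,0],0.05],[[0,0,0],0.05],[[0,0,0],0.048],[[0,0,0],0],[[0,0,0],0]]' 1
cat >> h.py <<'E'
def tool(dx,dy,dz=0):
    R=np.array(manip.observe()['orientation']);return np.round(R.T@[dx,dy,dz]/.4,4)
def to(x,y,z):
    p=manip.observe()['position'];return tool(x-p[0],y-p[1],z-p[2])
def yaw():
    R=np.array(manip.observe()['orientation']);return np.degrees(np.arctan2(R[1,1],R[0,1]))
E
python3 - <<'E'
from h import *
print(to(.5182,-.2577,.146),yaw(),manip.observe()['joint_pos'])
f=manip.grab_frame('wrist');np.savez('w1.npz',**f);cv2.imwrite('pics/w1.png',f['frame'][...,::-1]);print(f['origin'],f['fx'],f['cx'],f['cy'])
E
```

```text
time: 1.3
position: [0.5183, -0.258, 0.2308]
orientation: [[-0.936, -0.351, -0.001], [-0.351, 0.936, 0.0], [0.001, 0.001, -1.0]]
force: [0.3, -1.0, 0.2]
finger_gap: 1.002
grasp_force: 0.0
time: 2.1
position: [0.5174, -0.2591, 0.2309]
orientation: [[-0.966, 0.26, -0.001], [0.26, 0.966, 0.0], [0.001, 0.0, -1.0]]
force: [-0.1, -0.7, 0.3]
finger_gap: 1.0
grasp_force: 0.0
[-0.0012  0.0038  0.2123] 74.94939306444078 [-1.94209668e-01  3.13079352e-01  1.86601807e-01 -1.31330015e-04
 -1.44508521e+00 -1.63925276e+00]
[ 0.44437698 -0.23998916  0.37386465] 309.70691628693146 322.7114286021968 198.86558732344093
```

View pics/w1.png

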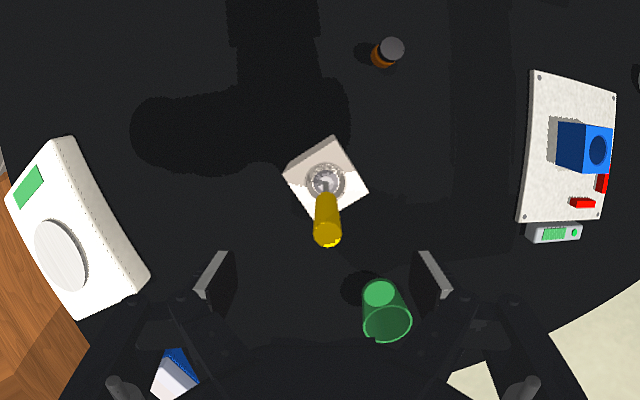

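The wrist view shows the handle end at (327,235), centred between the finger pads at x≈213 and 432. I descend and grip.

```bash
python3 -m jog '[[[0,0.004,0.035],0],[[0,0,0.035],0],[[0,0,0.035],0],[[0,0,0.035],0],[[0,0,0.036],0],[[0,0,0.036],0],[[0,0,0],0]]' 1
python3 -m jog '[[[0,0,0],0],[[0,0,0],0],[[0,0,0],0],[[0,0,0],0],[[0,0,0],0],[[0,0,0],0],[[0,0,0],0],[[0,0,0],0]]' 0
```

```text
time: 2.85
position: [0.5167, -0.2571, 0.1443]
orientation: [[-0.965, 0.261, -0.004], [0.261, 0.965, 0.002], [0.004, 0.0, -1.0]]
force: [0.0, -0.4, -0.7]
finger_gap: 0.999
grasp_force: 0.0
time: 3.65
position: [0.5184, -0.2577, 0.147]
orientation: [[-0.965, 0.262, 0.001], [0.262, 0.965, -0.0], [-0.001, -0.0, -1.0]]
force: [0.6, -0.4, 3.3]
finger_gap: 0.197
grasp_force: 58.6
```

```bash
python3 -m jog '[[[0,0,-0.03],0],[[0,0,-0.04],0],[[0,0,-0.04],0],[[0,0,-0.04],0],[[0,0,-0.04],0],[[0,0,-0.04],0],[[0,0,-0.04],0],[[0,0,-0.03],0],[[0,0,0],0]]' 0
python3 - <<'E'
from h import *
print(to(.5616,.1082,.267),yaw())
E
```

```text
time: 4.55
position: [0.5186, -0.258, 0.2685]
orientation: [[-0.965, 0.262, 0.003], [0.262, 0.965, -0.001], [-0.003, -0.0, -1.0]]
force: [-0.6, -0.2, -1.6]
finger_gap: 0.197
grasp_force: 58.5
[0.1363 0.9117 0.003 ] 74.79626083448296
```

```bash
python3 -m jog '[[[0.005,0.03,0],0],[[0.01,0.07,0],0],[[0.01,0.07,0],0],[[0.01,0.07,0],0],[[0.01,0.07,0],0],[[0.01,0.07,0],0],[[0.01,0.07,0],0],[[0.01,0.07,0],0],[[0.01,0.07,0],0],[[0.005,0.03,0],0],[[0,0,0],0],[[0,0,0],0]]' 0
cat >> h.py <<'E'
def wcloud(f):
    v,u=np.mgrid[:400,:640];a=u-f['cx'];b=v-f['cy'];r=np.hypot(a,b)+1e-9;th=r/f['fx']
    s=np.tan(th)/r;d=f['depth'];p=np.stack([a*s*d,b*s*d,d],-1)
    return p@np.array(f['orientation']).T+f['origin'],np.stack([a*s,b*s,np.ones_like(s)],-1)@np.array(f['orientation']).T
def onplane(f,rays,m,z):
    r=rays[m];return f['origin']+r*((z-f['origin'][2])/r[:,2])[:,None]
E
python3 - <<'E'
from h import *
f=manip.grab_frame('wrist');np.savez('w2.npz',**f);cv2.imwrite('pics/w2.png',f['frame'][...,::-1])
C,r=wcloud(f);B=mask(f,*BL);near=(abs(C[...,0]-.56)<.1)&(abs(C[...,1]-.11)<.1)
print('blue z',np.percentile(C[B&near][:,2],[2,20,50,80,98]))
m=B&near&(abs(C[...,2]-.072)<.006);print('block',rect(onplane(f,r,m,.072)),m.sum())
R=mask(f,*RE)&(abs(C[...,0]-.64)<.1)&(abs(C[...,1]-.14)<.1)&(abs(C[...,2]-.03)<.005)
n,l,st,ce=cv2.connectedComponentsWithStats(R.astype(np.uint8))
for i in range(1,n):
    if st[i,4]>20: print('red',st[i],rect(onplane(f,r,l==i,.03)))
H=hsv(f);m=(H[...,1]<40)&(H[...,2]>110)&near&(abs(C[...,2]-.012)<.005);print('plate z',np.median(C[m][:,2]))
t=dict(manip.grab_frame('top'));np.savez('t2.npz',**t);print(manip.observe()['position'])
E
```

```text
time: 5.75
position: [0.5479, -0.009, 0.266]
orientation: [[-0.965, 0.262, -0.001], [0.262, 0.965, -0.0], [0.001, -0.001, -1.0]]
force: [-0.3, -0.3, 0.0]
finger_gap: 0.194
grasp_force: 58.5
blue z [0.02110837 0.03704445 0.0712135  0.07254138 0.07372133]
block ((562.4518432617188, 109.40507507324219), (65.68636322021484, 64.8423843383789), 77.42759704589844) 2090
red [465 173  13  36 289] ((628.473876953125, 180.14358520507812), (14.811729431152344, 50.09850311279297), 75.79373168945312)
red [423 217  34   9 289] ((659.3998413085938, 127.80013275146484), (50.128173828125, 11.931117057800293), 73.8807373046875)
plate z 0.012302471989303954
[ 0.548058   -0.00958979  0.26629895]
```

View pics/w2.png

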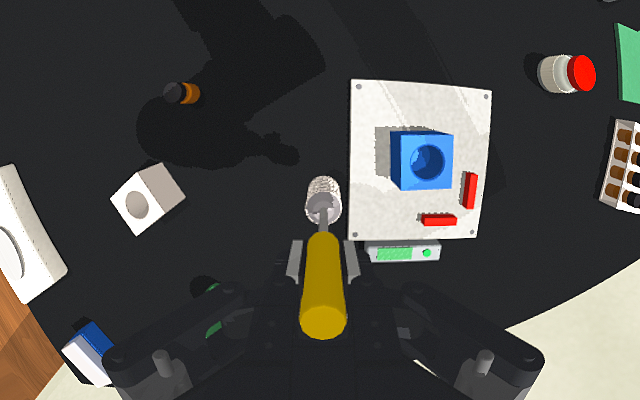

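The brush hangs straight in the grip (head around (323,200)). The well is at (428,162), and the block at (0.562, 0.109).

Run:
```python
from h import *
print(to(.562,.109,.222))
```

```text
[0.0443 0.2952 0.1107]
```

```bash
python3 -m jog '[[[0.005,0.045,0],0],[[0.01,0.05,0],0],[[0.01,0.05,0],0],[[0.01,0.05,0],0],[[0.005,0.05,0],0],[[0.004,0.05,0],0],[[0,0,0],0],[[0,0,0.05],0],[[0,0,0.05],0],[[0,0,0.011],0],[[0,0,0],0],[[0,0,0],0]]' 0
python3 - <<'E'
from h import *
print(to(.562,.109,.16))
f=manip.grab_frame('scene');g=manip.grab_frame('wrist')
cv2.imwrite('pics/s3.png',np.hstack([cv2.resize(f['frame'][120:270,230:430],(400,300)),cv2.resize(g['frame'][100:400,140:540],(400,300))])[...,::-1])
E
```

```text
time: 7.05
position: [0.5628, 0.1093, 0.2232]
orientation: [[-0.965, 0.263, 0.002], [0.263, 0.965, 0.0], [-0.002, 0.0, -1.0]]
force: [0.6, 0.4, -0.3]
finger_gap: 0.197
grasp_force: 58.6
[ 0.002  -0.0014  0.1581]
```

View pics/s3.png

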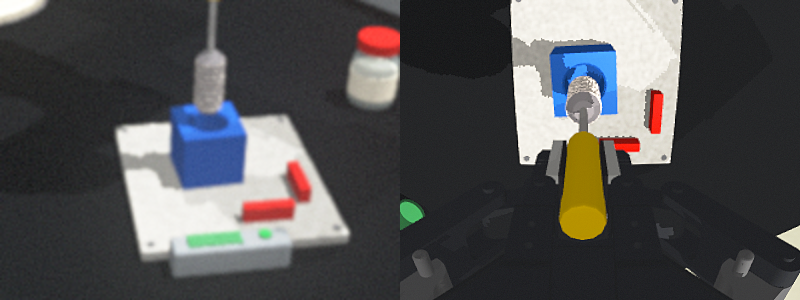

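The brush end sits centred over the well in both views (left panel (210,112), right panel (583,105)). I descend.

```bash
python3 -m jog '[[[0,0,0.03],0],[[0,0,0.03],0],[[0,0,0.03],0],[[0,0,0.03],0],[[0,0,0.03],0],[[0,0,0],0],[[0,0,0],0],[[0,0,0.004],0],[[0,0,0],0],[[0,0,0],0]]' 0
```

```text
time: 8.15
position: [0.5623, 0.1097, 0.1607]
orientation: [[-0.965, 0.262, 0.0], [0.262, 0.965, 0.0], [-0.0, 0.0, -1.0]]
force: [0.1, -0.3, -1.2]
finger_gap: 0.199
grasp_force: 59.0
```

```bash
python3 -m jog '[[[0,0,0.003],0],[[0,0,0.0],0],[[0,0,0],0]]' 0;python3 -m jog '[[[0,0,0.003],0],[[0,0,0.0],0],[[0,0,0],0]]' 0
```

```text
time: 8.45
position: [0.5622, 0.1096, 0.1593]
orientation: [[-0.965, 0.262, 0.0], [0.262, 0.965, 0.0], [-0.0, 0.0, -1.0]]
force: [-0.7, -0.5, 0.1]
finger_gap: 0.196
grasp_force: 59.0
time: 8.75
position: [0.5627, 0.1096, 0.159]
orientation: [[-0.965, 0.262, 0.002], [0.262, 0.965, 0.0], [-0.001, 0.0, -1.0]]
force: [-0.4, 0.9, 5.5]
finger_gap: 0.189
grasp_force: 59.4
```

Bottom contact (5.5 N). Up to the mouth, down again, and up.

```bash
python3 -m jog '[[[0,0,-0.03],0],[[0,0,-0.03],0],[[0,0,-0.03],0],[[0,0,-0.03],0],[[0,0,-0.012],0],[[0,0,0],0],[[0,0,0],0]]' 0
python3 -m jog '[[[0,0,0.03],0],[[0,0,0.03],0],[[0,0,0.03],0],[[0,0,0.03],0],[[0,0,0.009],0],[[0,0,0.002],0],[[0,0,0.001],0],[[0,0,0],0],[[0,0,0],0]]' 0
python3 -m jog '[[[0,0,-0.03],0],[[0,0,-0.03],0],[[0,0,-0.03],0],[[0,0,-0.03],0],[[0,0,-0.012],0],[[0,0,0],0],[[0,0,0],0]]' 0
python3 - <<'E'
from h import *
print(to(.562,.109,.267),to(.5182,-.2577,.267))
E
```

```text
time: 9.45
position: [0.562, 0.1097, 0.2105]
orientation: [[-0.965, 0.262, -0.001], [0.262, 0.965, 0.0], [0.001, -0.0, -1.0]]
force: [-0.1, 0.0, -0.3]
finger_gap: 0.195
grasp_force: 59.2
time: 10.35
position: [0.5623, 0.1093, 0.159]
orientation: [[-0.965, 0.262, 0.001], [0.262, 0.965, -0.001], [-0.001, -0.0, -1.0]]
force: [-2.3, -0.6, 8.2]
finger_gap: 0.192
grasp_force: 59.7
time: 11.05
position: [0.562, 0.1097, 0.2105]
orientation: [[-0.965, 0.262, -0.001], [0.262, 0.965, 0.0], [0.001, -0.0, -1.0]]
force: [-0.5, 0.9, -0.9]
finger_gap: 0.196
grasp_force: 59.0
[-0.0003 -0.0017 -0.1413] [-0.135  -0.9151 -0.1413]
```

```bash
python3 -m jog '[[[0,0,-0.03],0],[[0,0,-0.04],0],[[0,0,-0.04],0],[[0,0,-0.03],0],[[0,0,0],0]]' 0
python3 -m jog '[[[-0.005,-0.04,0],0],[[-0.01,-0.07,0],0],[[-0.012,-0.08,0],0],[[-0.012,-0.08,0],0],[[-0.012,-0.08,0],0],[[-0.012,-0.08,0],0],[[-0.012,-0.08,0],0],[[-0.012,-0.08,0],0],[[-0.012,-0.08,0],0],[[-0.012,-0.08,0],0],[[-0.012,-0.08,0],0],[[-0.01,-0.06,0],0]]' 0
python3 -m jog '[[[-0.004,-0.035,0],0],[[0,0,0],0],[[0,0,0],0],[[0,0,0],0]]' 0
python3 - <<'E'
from h import *
print(to(.5182,-.2577,.147))
t=dict(manip.grab_frame('top'));np.savez('t4.npz',**t)
f=manip.grab_frame('scene');g=manip.grab_frame('wrist')
print('block',blockrect(t))
cv2.imwrite('pics/s4.png',np.hstack([cv2.resize(f['frame'][120:270,50:250],(400,300)),cv2.resize(g['frame'][100:400,140:540],(400,300))])[...,::-1])
E
```

```text
time: 11.55
position: [0.5631, 0.1098, 0.269]
orientation: [[-0.965, 0.262, 0.003], [0.262, 0.965, 0.001], [-0.003, 0.002, -1.0]]
force: [-0.4, 0.3, -0.8]
finger_gap: 0.198
grasp_force: 58.9
time: 12.75
position: [0.5188, -0.25, 0.2659]
orientation: [[-0.965, 0.263, -0.002], [0.263, 0.965, 0.0], [0.002, -0.0, -1.0]]
force: [1.2, 0.1, 0.8]
finger_gap: 0.191
grasp_force: 58.9
time: 13.15
position: [0.5182, -0.261, 0.2668]
orientation: [[-0.965, 0.261, -0.0], [0.261, 0.965, 0.0], [0.0, 0.0, -1.0]]
force: [-0.1, -0.4, -0.6]
finger_gap: 0.193
grasp_force: 58.9
[0.002  0.0078 0.2994]
block (((561.8360595703125, 108.40886688232422), (62.55512619018555, 62.253868103027344), 77.72445678710938), np.int64(497))
```

View pics/s4.png

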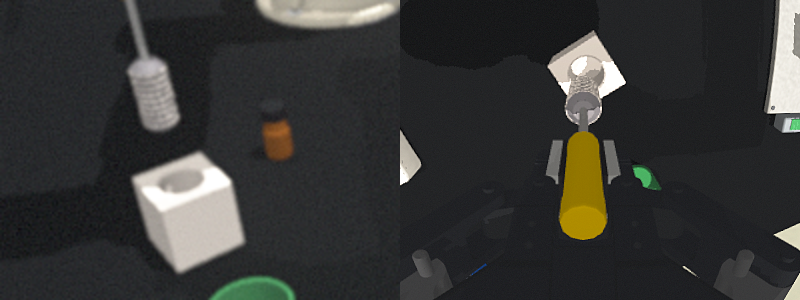

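The brush is over the holder hole (left panel (183,180)) and the block hasn't moved. I lower the brush in.

```bash
python3 -m jog '[[[0.002,0.008,0],0],[[0,0,0.03],0],[[0,0,0.04],0],[[0,0,0.04],0],[[0,0,0.04],0],[[0,0,0.04],0],[[0,0,0.04],0],[[0,0,0.04],0],[[0,0,0.022],0],[[0,0,0],0],[[0,0,0],0]]' 0
python3 -m jog '[[[0,0,0.004],0],[[0,0,0],0],[[0,0,0],0]]' 0
```

```text
time: 14.4
position: [0.5183, -0.2585, 0.1504]
orientation: [[-0.965, 0.262, 0.0], [0.262, 0.965, -0.0], [-0.0, -0.0, -1.0]]
force: [-0.8, 0.4, 0.1]
finger_gap: 0.195
grasp_force: 59.3
time: 14.7
position: [0.5183, -0.2585, 0.1488]
orientation: [[-0.965, 0.262, 0.001], [0.262, 0.965, -0.0], [-0.001, 0.0, -1.0]]
force: [0.3, -0.0, -1.0]
finger_gap: 0.196
grasp_force: 59.3
```

```bash
python3 -m jog '[[[0,0,0.003],0],[[0,0,0.002],0],[[0,0,0],0],[[0,0,0],0]]' 0
```

```text
time: 15.1
position: [0.5185, -0.2586, 0.1471]
orientation: [[-0.965, 0.262, 0.001], [0.262, 0.965, -0.0], [-0.001, -0.0, -1.0]]
force: [0.1, -0.1, 4.1]
finger_gap: 0.192
grasp_force: 59.3
```

```bash
python3 -m jog '[[[0,0,0],0],[[0,0,0],0],[[0,0,0],0],[[0,0,0],0],[[0,0,0],0],[[0,0,0],0]]' 1
python3 -m jog '[[[0,0,-0.03],0],[[0,0,-0.05],0],[[0,0,-0.05],0],[[0,0,-0.05],0],[[0,0,-0.05],0],[[0,0,0],0],[[0,0,0],0]]' 1
python3 - <<'E'
from h import *
t=dict(manip.grab_frame('top'));
f=manip.grab_frame('scene')
cv2.imwrite('pics/s5.png',np.hstack([cv2.resize(f['frame'][120:270,50:250],(400,300)),cv2.resize(t['frame'][150:300,350:550],(400,300))])[...,::-1])
print(to(.5622,.109,.232))
E
```

```text
time: 15.7
position: [0.5182, -0.2585, 0.1464]
orientation: [[-0.965, 0.262, -0.0], [0.262, 0.965, 0.0], [0.0, 0.0, -1.0]]
force: [0.0, 0.2, 0.3]
finger_gap: 0.999
grasp_force: 0.0
time: 16.4
position: [0.5184, -0.2585, 0.2395]
orientation: [[-0.965, 0.262, 0.002], [0.262, 0.965, -0.0], [-0.002, 0.0, -1.0]]
force: [-0.1, -0.4, 0.1]
finger_gap: 0.998
grasp_force: 0.0
[0.1337 0.9151 0.0154]
```

View pics/s5.png

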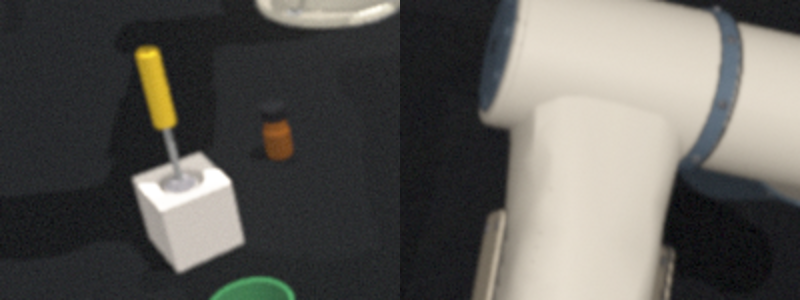

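The brush stands upright in the holder (handle at (155,90)). I move on to the block.

```bash
python3 -m jog '[[[0.006,0.04,0],0],[[0.01,0.07,0],0],[[0.012,0.08,0],0],[[0.012,0.08,0],0],[[0.012,0.08,0],0],[[0.012,0.08,0],0],[[0.012,0.08,0],0],[[0.012,0.08,0],0],[[0.012,0.08,0],0],[[0.012,0.08,0],0],[[0.012,0.08,0],0],[[0.01,0.07,0],0]]' 1
python3 -m jog '[[[0,0.025,0.015],-0.02],[[0,0,0],0],[[0,0,0],0],[[0,0,0],0]]' 1
cat > m.py <<'E'
from h import *
def measure(save=None):
    f=manip.grab_frame('wrist');C,r=wcloud(f);B=mask(f,*BL);near=(abs(C[...,0]-.59)<.13)&(abs(C[...,1]-.12)<.1)
    if save: cv2.imwrite(save,f['frame'][...,::-1])
    m=B&near&(abs(C[...,2]-.072)<.006);print('block',rect(onplane(f,r,m,.072)),m.sum(),np.median(C[m][:,2]))
    R=mask(f,*RE)&(abs(C[...,0]-.64)<.1)&(abs(C[...,1]-.14)<.1)&(abs(C[...,2]-.03)<.005)
    n,l,st,ce=cv2.connectedComponentsWithStats(R.astype(np.uint8))
    for i in range(1,n):
        if st[i,4]>40: print('red',st[i],rect(onplane(f,r,l==i,.03)))
    H=hsv(f);m=(H[...,1]<40)&(H[...,2]>110)&(abs(C[...,0]-.58)<.17)&(abs(C[...,1]-.12)<.15)&(abs(C[...,2]-.012)<.005)
    print('plate',rect(onplane(f,r,m,.012)),m.sum());return f
E
python3 - <<'E'
from m import *
measure('pics/w6.png')
print(to(.5622,.109,.115),yaw())
E
```

```text
time: 17.7
position: [0.5602, 0.1052, 0.2379]
orientation: [[-0.965, 0.261, -0.001], [0.261, 0.965, -0.0], [0.001, -0.001, -1.0]]
force: [1.2, -0.1, -1.0]
finger_gap: 1.005
grasp_force: 0.0
time: 18.1
position: [0.5634, 0.1116, 0.2326]
orientation: [[-0.975, 0.223, 0.0], [0.223, 0.975, -0.0], [-0.0, -0.0, -1.0]]
force: [0.4, 0.1, -0.0]
finger_gap: 1.006
grasp_force: 0.0
block ((562.5770263671875, 110.46258544921875), (64.27359771728516, 63.81782150268555), 77.14751434326172) 2782 0.07213328533661642
red [385 194  14  40 391] ((629.290771484375, 180.5399169921875), (13.380999565124512, 50.183902740478516), 74.2145767211914)
red [334 240  40  11 371] ((659.1320190429688, 128.77403259277344), (49.70808029174805, 13.031253814697266), 74.35273742675781)
plate ((580.0772094726562, 121.66132354736328), (199.63768005371094, 220.1362762451172), 74.86318969726562) 21636
[ 0.0017 -0.0071  0.2945] 77.1109387373257
```

View pics/w6.png

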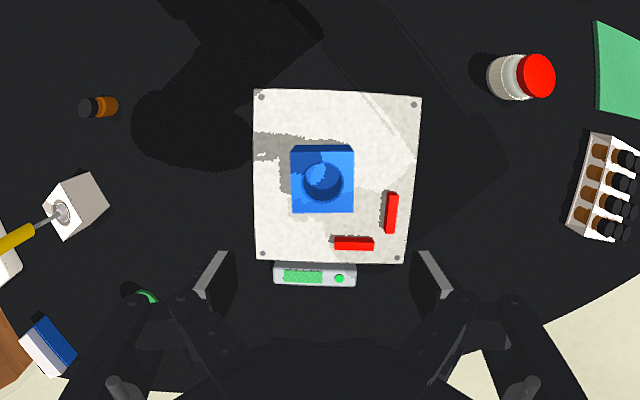

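The block is centred under the gripper at (322,180), and the stops are at (354,243) and (391,212). I descend on the block and grip it.

```bash
python3 -m jog '[[[0.002,-0.003,0.03],0],[[0,0,0.05],0],[[0,0,0.05],0],[[0,0,0.05],0],[[0,0,0.05],0],[[0,0,0.05],0],[[0,0,0.05],0],[[0,0,0.05],0],[[0,0,0.04],0],[[0,0,0],0],[[0,0,0],0]]' 1
python3 -c "
from h import *
print(to(.5626,.1105,.028),yaw())"
```

```text
time: 19.25
position: [0.5623, 0.1111, 0.0645]
orientation: [[-0.975, 0.222, -0.0], [0.222, 0.975, -0.0], [0.0, -0.001, -1.0]]
force: [-0.4, -0.7, 0.4]
finger_gap: 1.002
grasp_force: 0.0
[-0.001  -0.0012  0.0912] 77.17377623156513
```

```bash
python3 -m jog '[[[0,-0.001,0.03],0],[[0,0,0.03],0],[[0,0,0.03],0],[[0,0,0],0],[[0,0,0],0]]' 1
python3 -m jog '[[[0,0,0],0],[[0,0,0],0],[[0,0,0],0],[[0,0,0],0],[[0,0,0],0],[[0,0,0],0]]' 0
python3 -c "
from h import *
s=manip.observe();print(to(.5626,.1105,.028),yaw(),s['torque'])"
```

```text
time: 19.75
position: [0.5622, 0.1111, 0.028]
orientation: [[-0.975, 0.221, -0.001], [0.221, 0.975, -0.001], [0.001, -0.001, -1.0]]
force: [-0.0, -0.3, -0.2]
finger_gap: 1.0
grasp_force: 0.0
time: 20.35
position: [0.563, 0.1115, 0.0293]
orientation: [[-0.975, 0.221, 0.002], [0.221, 0.975, 0.0], [-0.001, 0.001, -1.0]]
force: [-0.3, 0.2, 6.4]
finger_gap: 0.744
grasp_force: 67.6
[ 0.0004 -0.0026  0.0032] 77.21359666641591 [0.15322048 0.17643637 0.00649414]
```

```bash
python3 -m jog '[[[0,0,0],0.0195],[[-0.01,0.01,0],0],[[-0.02,0.02,0],0],[[-0.02,0.02,0],0],[[-0.02,0.02,0],0],[[-0.02,0.02,0],0],[[-0.017,0.01,0],0],[[-0.005,0.005,0],0],[[0,0,0],0],[[0,0,0],0]]' 0
python3 - <<'E'
from m import *
measure('pics/w7.png');s=manip.observe();print(yaw(),s['force'],s['position'])
measure()
E
```

```text
time: 21.35
position: [0.6172, 0.1398, 0.0293]
orientation: [[-0.965, 0.261, 0.001], [0.261, 0.965, -0.0], [-0.001, 0.0, -1.0]]
force: [0.2, -1.2, 5.8]
finger_gap: 0.74
grasp_force: 68.0
block ((611.0211791992188, 140.97410583496094), (64.43301391601562, 56.047061920166016), 74.99970245361328) 12346 0.07207515675072831
red [399 213  22  43 458] ((615.9502563476562, 188.4509735107422), (25.919902801513672, 10.105592727661133), 5.406238079071045)
plate ((565.2398681640625, 125.69110107421875), (198.6739501953125, 188.0399169921875), 74.82222747802734) 76964
74.87141447337252 [-0.41889129 -2.26853776  5.05513367] [0.61721051 0.13982937 0.02928582]
block ((611.0180053710938, 140.97286987304688), (64.43248748779297, 56.05445861816406), 74.99932098388672) 12368 0.07207477945034288
red [398 213  23  43 458] ((615.8074340820312, 188.41221618652344), (26.149721145629883, 10.36086654663086), 6.228893280029297)
plate ((565.2479858398438, 125.69236755371094), (198.66920471191406, 188.0337371826172), 74.82047271728516) 76978
```

View pics/w7.png

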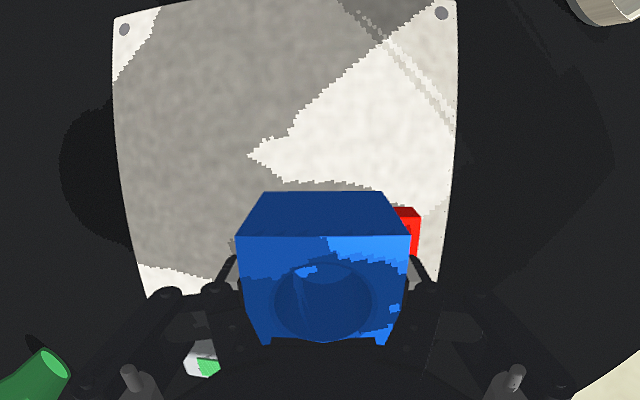

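The block is held square, next to the left stop at (410,230), with a few mm left to go. I creep towards the far stop first, watching the force.

```bash
for i in 1; do python3 -m jog '[[[-0.004,0,0],0],[[-0.004,0,0],0],[[-0.002,0,0],0],[[0,0,0],0],[[0,0,0],0]]' 0;done
```

```text
time: 21.95
position: [0.6203, 0.1391, 0.0293]
orientation: [[-0.965, 0.261, 0.0], [0.261, 0.965, 0.0], [-0.0, 0.0, -1.0]]
force: [-2.8, -0.2, 6.2]
finger_gap: 0.74
grasp_force: 68.1
```

```bash
python3 -m jog '[[[-0.003,0,0],0],[[0,0,0],0],[[0,0,0],0]]' 0
```

```text
time: 22.25
position: [0.6215, 0.1388, 0.0293]
orientation: [[-0.965, 0.261, 0.0], [0.261, 0.965, 0.0], [-0.0, 0.0, -1.0]]
force: [-2.6, 0.6, 7.0]
finger_gap: 0.738
grasp_force: 68.1
```

```bash
python3 -m jog '[[[0,0.004,0],0],[[0,0.004,0],0],[[0,0.003,0],0],[[0,0,0],0],[[0,0,0],0]]' 0
```

```text
time: 22.75
position: [0.623, 0.1422, 0.0293]
orientation: [[-0.965, 0.261, 0.001], [0.261, 0.965, -0.001], [-0.001, -0.001, -1.0]]
force: [-1.0, -2.6, 6.0]
finger_gap: 0.741
grasp_force: 68.0
```

```bash
python3 -m jog '[[[-0.004,0,0],0],[[0,0,0],0],[[0,0,0],0]]' 0; python3 -m jog '[[[-0.004,0,0],0],[[0,0,0],0],[[0,0,0],0]]' 0; python3 -m jog '[[[0,0.004,0],0],[[0,0,0],0],[[0,0,0],0]]' 0;python3 -m jog '[[[0,0.004,0],0],[[0,0,0],0],[[0,0,0],0]]' 0
```

```text
time: 23.05
position: [0.6242, 0.1422, 0.0293]
orientation: [[-0.965, 0.261, 0.0], [0.261, 0.965, -0.0], [-0.0, -0.0, -1.0]]
force: [-2.3, -0.7, 7.6]
finger_gap: 0.744
grasp_force: 68.3
time: 23.35
position: [0.6244, 0.1422, 0.0293]
orientation: [[-0.965, 0.261, -0.002], [0.261, 0.965, 0.0], [0.002, -0.001, -1.0]]
force: [-8.1, 1.5, 10.4]
finger_gap: 0.738
grasp_force: 68.4
time: 23.65
position: [0.6245, 0.1425, 0.0294]
orientation: [[-0.965, 0.262, -0.003], [0.262, 0.965, -0.002], [0.003, -0.003, -1.0]]
force: [-7.7, -2.5, 11.6]
finger_gap: 0.739
grasp_force: 68.6
time: 23.95
position: [0.6247, 0.1435, 0.0294]
orientation: [[-0.965, 0.262, -0.004], [0.262, 0.965, -0.003], [0.003, -0.003, -1.0]]
force: [-9.0, -4.4, 12.4]
finger_gap: 0.742
grasp_force: 68.6
```

```bash
python3 -m jog '[[[0,0.004,0],0],[[0,0,0],0],[[0,0,0],0]]' 0; python3 -m jog '[[[0,0.004,0],0],[[0,0,0],0],[[0,0,0],0]]' 0; python3 -m jog '[[[-0.004,0,0],0],[[0,0,0],0],[[0,0,0],0]]' 0
python3 - <<'E'
from h import *
s=manip.observe();a=np.radians(-15.15);F=s['force'];print('stage F',F[0]*np.cos(a)+F[1]*np.sin(a),-F[0]*np.sin(a)+F[1]*np.cos(a),s['torque'],yaw())
E
```

```text
time: 24.25
position: [0.6249, 0.1441, 0.0294]
orientation: [[-0.965, 0.262, -0.004], [0.262, 0.965, -0.004], [0.003, -0.005, -1.0]]
force: [-9.5, -7.6, 13.1]
finger_gap: 0.74
grasp_force: 68.6
time: 24.55
position: [0.6249, 0.1442, 0.0295]
orientation: [[-0.965, 0.262, -0.006], [0.262, 0.965, -0.006], [0.004, -0.007, -1.0]]
force: [-9.0, -10.9, 13.5]
finger_gap: 0.741
grasp_force: 68.7
time: 24.85
position: [0.625, 0.1441, 0.0296]
orientation: [[-0.965, 0.263, -0.008], [0.263, 0.965, -0.006], [0.006, -0.008, -1.0]]
force: [-15.2, -9.3, 18.9]
finger_gap: 0.748
grasp_force: 69.3
stage F -12.288890465986025 -12.933257800013417 [-2.9577235   5.03434936 -0.35983971] 74.77579688629216
```

```bash
python3 -m jog '[[[-0.001,0.002,0],0],[[0,0,0],0],[[0,0,0],0],[[0,0,0],0],[[0,0,0],0]]' 0
python3 - <<'E'
from h import *
s=manip.observe();a=np.radians(-15.15);F=s['force'];print('stage F',F[0]*np.cos(a)+F[1]*np.sin(a),-F[0]*np.sin(a)+F[1]*np.cos(a))
for n in('wrist','scene'):
    f=manip.grab_frame(n);np.savez(n+'9.npz',**f)
    C=wcloud(f)[0] if n=='wrist' else cloud(f)
    B=mask(f,*BL)&(abs(C[...,0]-.62)<.05)&(abs(C[...,1]-.14)<.05)&(abs(C[...,2]-.072)<.004)
    P=C[B];A=np.c_[P[:,:2]-P[:,:2].mean(0),np.ones(len(P))];k=np.linalg.lstsq(A,P[:,2],rcond=None)[0];print(n,len(P),'slope deg',np.degrees(k[:2]),'z',k[2],rect(P))
f=manip.grab_frame('scene');t=manip.grab_frame('top')
cv2.imwrite('pics/s9.png',cv2.resize(f['frame'][150:270,270:430],(800,600),interpolation=cv2.INTER_CUBIC)[...,::-1])
E
```

```text
time: 25.35
position: [0.625, 0.1442, 0.0296]
orientation: [[-0.965, 0.263, -0.009], [0.263, 0.965, -0.007], [0.007, -0.009, -1.0]]
force: [-17.9, -10.8, 19.6]
finger_gap: 0.739
grasp_force: 69.5
stage F -14.469387502649642 -15.066747565203475
wrist 11817 slope deg [-0.87826966 -0.20197845] z 0.0722974615192185 ((620.2344360351562, 145.275634765625), (66.08746337890625, 54.06019592285156), 74.97985076904297)
scene 446 slope deg [-0.50015584 -0.14695629] z 0.07195938012751735 ((627.3632202148438, 143.1002655029297), (64.98104095458984, 65.79381561279297), 75.1451416015625)
```

View pics/s9.png

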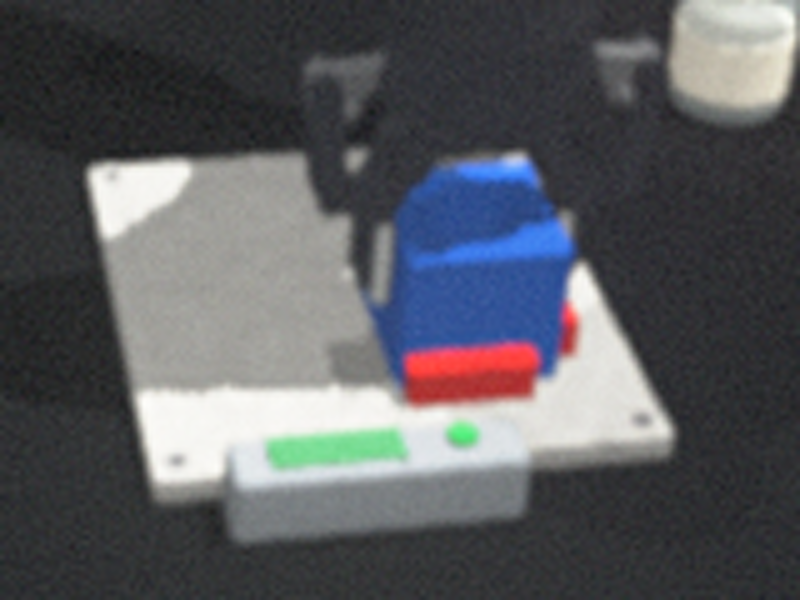

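Both stops are touched, at about 15 N each, and the block is square. There is a slight forward tilt (around 0.5–0.9°), so I press down a little to flatten it.

```bash
python3 -m jog '[[[0,0,0.003],0],[[0,0,0],0],[[0,0,0],0],[[0,0,0],0],[[0,0,0],0]]' 0
cat > c.py <<'E'
from h import *
s=manip.observe();a=np.radians(-15.15);F=s['force'];print('stage F',F[0]*np.cos(a)+F[1]*np.sin(a),-F[0]*np.sin(a)+F[1]*np.cos(a),F[2])
for n in('wrist','scene'):
    f=manip.grab_frame(n)
    C=wcloud(f)[0] if n=='wrist' else cloud(f)
    B=mask(f,*BL)&(abs(C[...,0]-.62)<.05)&(abs(C[...,1]-.14)<.05)&(abs(C[...,2]-.072)<.004)
    P=C[B];A=np.c_[P[:,:2]-P[:,:2].mean(0),np.ones(len(P))];k=np.linalg.lstsq(A,P[:,2],rcond=None)[0];print(n,len(P),'slope deg',np.degrees(k[:2]),'z',k[2])
    H=hsv(f);B=(H[...,1]<40)&(H[...,2]>60)&(abs(C[...,0]-.55)<.06)&(abs(C[...,1]-.08)<.06)&(abs(C[...,2]-.012)<.004)
    P=C[B];A=np.c_[P[:,:2]-P[:,:2].mean(0),np.ones(len(P))];k=np.linalg.lstsq(A,P[:,2],rcond=None)[0];print('  plate',len(P),'slope deg',np.degrees(k[:2]),'z',k[2])
E
python3 c.py
```

```text
time: 26.05
position: [0.625, 0.1442, 0.0296]
orientation: [[-0.965, 0.263, -0.009], [0.263, 0.965, -0.007], [0.007, -0.009, -1.0]]
force: [-20.3, -11.3, 25.9]
finger_gap: 0.743
grasp_force: 70.0
stage F -16.601911219353312 -16.16767322579117 25.945680800241682
wrist 11820 slope deg [-0.89827796 -0.19165821] z 0.07227318751627486
  plate 32579 slope deg [-0.01633588  0.02781297] z 0.012252865893911497
scene 450 slope deg [-0.48157292  0.01497533] z 0.07193015523886183
  plate 1613 slope deg [0.03239364 0.12243241] z 0.012182377438094194
```

```bash
python3 -m jog '[[[0.005,-0.004,-0.003],0],[[0.004,-0.004,0],0],[[0,0,0],0],[[0,0,0],0],[[0,0,0],0]]' 0
python3 c.py
```

```text
time: 26.65
position: [0.6248, 0.1441, 0.0294]
orientation: [[-0.965, 0.262, -0.001], [0.262, 0.965, -0.003], [0.0, -0.003, -1.0]]
force: [-2.7, -7.2, 7.8]
finger_gap: 0.745
grasp_force: 68.1
stage F -0.7272497967408695 -7.634780815855475 7.757778751037428
wrist 11719 slope deg [-0.57155267 -0.07227784] z 0.07200744617613938
  plate 32907 slope deg [-0.01640334  0.04027402] z 0.012253003450387713
scene 442 slope deg [-0.13839756  0.03075177] z 0.07183717549034356
  plate 1595 slope deg [0.04621859 0.08533572] z 0.012194494785362624
```

With the push off, the wrist view still shows −0.57°, so most of the reading is bias. The real tilt under push is about 0.35°. I press again with moderate force and check everything before handing in.

```bash
python3 -m jog '[[[-0.004,0.003,0],0],[[-0.003,0.002,0],0],[[0,0,0],0],[[0,0,0],0],[[0,0,0],0],[[0,0,0],0],[[0,0,0],0]]' 0
python3 c.py
python3 - <<'E'
from h import *
g=dict(manip.grab_frame('scene'));o=dict(np.load('scene0.npz'))
for nm,b in(('yellow',YE),('red',RE)):
    for q in(o,g):
        m=mask(q,*b);k,l,st,ce=cv2.connectedComponentsWithStats(m.astype(np.uint8));print(nm,[(ce[i].round(1).tolist(),st[i,4]) for i in range(1,k) if st[i,4]>60])
E
```

```text
time: 27.45
position: [0.625, 0.1441, 0.0295]
orientation: [[-0.965, 0.262, -0.007], [0.262, 0.965, -0.005], [0.006, -0.007, -1.0]]
force: [-13.8, -8.4, 17.3]
finger_gap: 0.74
grasp_force: 69.1
stage F -11.159168303744876 -11.760166919618394 17.32018389476121
wrist 11804 slope deg [-0.84107563 -0.15646772] z 0.07220435014313471
  plate 32657 slope deg [-0.01305353  0.03252317] z 0.012257649072909691
scene 443 slope deg [-0.51011528  0.11800048] z 0.07194776350685399
  plate 1617 slope deg [0.06884886 0.07593785] z 0.012163077246857973
yellow [([128.3, 162.2], np.int32(527))]
yellow [([127.4, 162.7], np.int32(521))]
red [([356.5, 17.4], np.int32(234)), ([419.7, 139.9], np.int32(279)), ([379.2, 210.4], np.int32(108)), ([363.8, 224.7], np.int32(188))]
red [([419.7, 139.8], np.int32(276)), ([363.4, 224.8], np.int32(173))]
```

The block presses on both stops with about 11–12 N each and is flush and square. The brush is back in its holder and the jar hasn't moved. I hand the job in.

```bash
python3 -c "
from plant import manip
print(manip.finish_job())"
```

```text
the job is handed in; nothing more can be done
None
```

The job is handed in at about 28 s: I ran the brush to the bottom of the well and back to its mouth twice and stood it back in the holder, and the block is still gripped flush against both red stops with about 11–12 N on each, tilted about 0.3–0.4° under the push.

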